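# Refit the heat mat's push dial and hold it in

## Task

The dough-proofing heat mat has had its dial taken off for cleaning: seat the square bezel fully and squarely in the square pocket around the control shaft and let go of it, then turn the knob so that its pointer matches the flat of the D-shaped shaft and push it fully onto the shaft. Press the knob in against its spring, all the way to the stop, and finish while still holding it pressed in: do not let go. Leave the tins, jar, whisk, scraper and ramekin where they are.

Things in the scene. Friction and masses are not known exactly. Their poses are not given: they have to be found in the camera images.
- heat_mat: Fixed heat mat. Origin: on the shelf under the centre of its white control housing (90 x 90 mm, 40 mm high). In the housing's top a square pocket 58 x 58 mm, 7 mm deep (its top 3 mm flares at 45 degrees), sides along the mat's x and y, with the control shaft standing at its centre. The flat dark mat (240 x 200 mm, 10 mm thick) extends from the housing along +x.
- pocket (a point): Centre of the pocket floor, 33 mm above the shelf; axes as the mat's.
- stem_tip (a point): Axis of the steel D-shaft at its top face, 80 mm above the shelf when not pressed. Diameter 16 mm, one flat 4 mm from the axis; top 3 mm is 0.8 mm smaller all round. The flat faces this point's +x and is marked orange on its face and along its top edge. It stands up to 0.7 rad either way from the mat's x, is stiff to turn (0.4 N m) and yields straight down on a spring.
- plunger (a joint): How far the shaft is pressed down, m: 0 at rest, 0.006 at the stop. The spring takes 4 N to start and 10 N at the stop.
- bezel: Loose bezel, 70 g. Origin: centre of its underside, z up. Black square flange 54 x 54 mm, 9 mm thick, sides along its x and y (any quarter turn fits); on it an aluminium collar, 40 mm outside diameter, 15 mm high (total height 24 mm), to be gripped from above. A 24 mm hole through it clears the shaft. Seated, its flange stands 2 mm above the pocket rim.
- knob: Loose knob, upright, 60 g. Origin: centre of its underside. Black skirt 42 mm diameter, 22 mm high; on it a grey grip bar 42 long (along x), 14 wide, 20 mm high. D-shaped bore from below, 14 mm deep, about 1.2 mm clear of the shaft all round, its flat on the +x side, where the bar has an orange pointer stripe. Fully on and pressed it stays 3 mm clear of the bezel.
- mat_tin: Bystander: aluminium loaf tin, 200 x 100 x 60 mm, standing crosswise on the mat. Origin under its centre.
- tin_stack: Bystander: three nested loaf tins, 200 x 100 mm, 104 mm high. Origin under the centre.
- jar: Bystander: glass jar with swing clamp lid, 86 mm diameter, about 150 mm high. Origin under the centre.
- whisk: Bystander: dough whisk lying flat, 320 mm long along its x, wooden handle to its -x. Origin on the shelf, near its middle.
- scraper: Bystander: flat orange plastic bowl scraper, 120 mm across, 5 mm thick. Origin under its middle.
- ramekin: Bystander: small white bowl, 80 mm diameter, 45 mm high. Origin under its centre.
Not all that is in view belongs to the job. Leave any blue look-alike of the bezel alone. What is shaped like the knob but green is not meant.

How it is judged:
On the way, in this order (a step that is already met when the one before it is completed fails the run):
1. the bezel is fully and squarely down in the pocket, let go (horizontal distance between bezel and pocket below 0.005 m and z of bezel in the frame of pocket below 0.003 m and angle between bezel's own z axis and vertical below 0.06 rad and (angle between the x axis of bezel and the x axis of heat_mat, either way round below 0.12 rad or angle between the x axis of bezel and the y axis of heat_mat, either way round below 0.12 rad) and contact force between the fingers and bezel below 0.3 N), for 0.2 s.
2. the knob is fully on the shaft with its flat matched (horizontal distance between knob and stem_tip below 0.003 m and z of knob in the frame of stem_tip below -0.0115 m and angle between the x axis of knob and the x axis of stem_tip, either way round below 0.2 rad and angle between knob's own z axis and vertical below 0.1 rad), for 0.2 s.
At the end, for the whole second after the job is handed in: For the last second: bezel in the pocket within 5 mm, 3 mm of its floor, square to 0.12 rad, free of fingers and knob; knob upright and still, on the shaft 11.5 mm deep, within 3 mm and 0.2 rad of the flat; fingers bear on it over 4 N and keep the shaft in more than 4.5 of 6 mm (all of step 1 and all of step 2 and value of joint plunger above 0.0045 m and contact force between the fingers and knob above 4 N and contact force between knob and bezel below 0.5 N and linear speed of knob below 0.02 m/s); the arm keeps its last pose, push and grip.
It fails at once if a bystander (tin, tins, jar, whisk, scraper, ramekin) is moved by more than 30 mm (distance of any of jar, tin_stack, mat_tin, whisk, scraper, ramekin from where it was at the start of the episode above 0.03 m).
It fails at once if a bystander is tipped (angle between any of jar, tin_stack, mat_tin, whisk, scraper, ramekin's own z axis and vertical above 0.4 rad).
It also fails if it takes over 61 s, if anything falls off the work surface, if the arm or the gripper's body presses on something with over 40 N, if the wrist force passes 120 N, or if a joint passes its speed limit or range.

## Robot

A 6-joint arm with a two-finger parallel gripper is mounted at the origin on the work surface. World frame = base frame: x ahead of the robot, y to its left, z up, the work surface at z = 0. Lengths are in m, angles in rad, forces in N, time in s.
With the tool pointing down it reaches from about 0.25 to 0.725 m from the base axis. Payload 4 kg.
Tool frame: the origin (TCP) lies midway between the tips of the shut fingers; the grasp point (between the pads) lies 19 mm behind it; z points along the fingers, y is the line along which they close (so a half turn about z gives the same grasp; the last joint's range is limited). The gripper opens to 85 mm and grips with 20 to 120 N. Pads are 22 mm wide; open, the fingers measure 114 mm over their backs; the gripper's body (76 mm by 85 mm) begins 54 mm behind the grasp point. The pads swing forward as they close: fully open they stand 13 mm farther back than shut.
Start: joints at [1.277, 0.241, 0.005, 1.335, 0, 1.571], TCP at [0.145, 0.479, 0.231] pointing down, gripper open.
Joint ranges: [-2.72, 2.72], [-1.05, 1.87], [-1.09, 1.28], [-1.99, 2.15], [-1.42, 1.44], [-3.14, 3.14]. Speed limits (rad/s): [2.79, 2.79, 3.14, 3.14, 3.14, 3.14].

## Interface

Orientations are given as a unit quaternion [x, y, z, w].
In Python, from workcell import get_obs, camera, job_done, silhouettes gives the robot as it stands. The module is installed in compiled form; this text tells all that it offers.
- The arm moves only by the tool drive_tool, never from a script. Its argument "increments" is a list of rows, each a list of 3 entries, a list of its own where there are three numbers: the shift along the world's x, y, z in mm, then the turn, a rotation vector about the world's x, y, z in degrees, then the opening, from 0 (shut) to 1 (fully open). A call has 1 to 8 rows; each row shifts and turns the commanded pose from where the row before left it; what a row does not reach is not made up. A row lasts 1/12 s, in which the tool goes at most 41.7 mm and 7.16 degrees, less where a joint would pass 70% of its speed; a pose out of reach is approached as far as the arm can. A call is refused whole if a number of a shift passes 41.7 or a number of a turn 7.16, either way. A call with a gripper value outside its range is refused whole. The fingers move at their own pace and stop on an object; the grip force is fixed at half the most. Time passes only in rows, so rows that do not move let the fingers close. It gives the time, the measured TCP pose, the force, the opening and the grip force at its end, in the units of the state.
- get_obs(): the state, without advancing time (a new reading comes with each control period).
- camera(name): name is "side" or "top"; returns a dict with "image" (420x560x3 uint8, red, green, blue), "K" (3x3 intrinsics, pixels), "view" (4x4, takes a point from world to camera coordinates). Camera axes: x right, y down, z forward; pixel columns grow to the right and rows downward; lengths in m; the calibration is good to about 2 mm. A picture is of the moment at which its call begins. There is no depth.
- job_done(): hands the job in; it is judged then, once.
Trained networks look in a picture, given as the dict that the camera call returned (one of the last four; its "shot" number tells which), for a name from the list of things; names that differ only in an ending like _2 or _b are one class to them, and where a whole thing is asked for, a point or a joint stands for the part that bears it (a point fixed in the world has none). Each returns a list of dicts, best first, with "conf" (0 to 1); they miss things now and then, are a little off and sometimes report something else, mostly with a low value. They report only what shows in the picture. A call takes as long as a camera call. They do not tell look-alikes from the thing itself.
- silhouettes(query, picture): "region" (420x560 bool, what is visible of it) and "bbox" ([left, top, right, bottom] in pixels, round what is visible of it).
The state is a dict: "clock": time; "joint_pos": joint angles; "joint_vel": joint speeds; "tau": joint torques, N m; "eef_pos": TCP position; "tool_rot": TCP orientation; "ft_force": force on the tool from outside, world axes, zero at the start; "ft_torque": the same for the moment, N m; "grip_width": finger opening in m; "grasp_force": force on a finger pad.
Only numpy, scipy, OpenCV 4.12 (cv2) and the standard library are available. Lean on these libraries where they do the work, as an engineer would, in place of code of your own. Each camera call takes 0.05 s, during which the arm holds its last target. There are 200 camera calls.

## Working session

There is one attempt and no reset: what is moved stays moved. The work goes in short steps, Python scripts to look and compute and a tool call to move; the robot and the scene stay as the last step left them, time stands still between calls to the robot, and variables do not carry over. Pictures are saved under pics/ and viewed, at most 10 in all, crops included, and the job is handed in when it is done.

Besides the shell and the picture viewer there is one more tool, called after "Emit:" as name(argument=value, ...) on one line, values as JSON. drive_tool: Moves the arm, as the interface text tells. Its arguments: {"type":"object","properties":{"increments":{"type":"array"}},"required":["increments"]}

```bash
mkdir -p pics; cat > h.py <<'E'
import numpy as np, cv2, pickle
from workcell import get_obs, camera, job_done, silhouettes
def ray(p,u,v):
    V=p["view"];R=V[:3,:3];t=V[:3,3]
    d=R.T@np.linalg.inv(p["K"])@np.array([u,v,1.]);c=-R.T@t
    return c,d
def atz(p,u,v,z):
    c,d=ray(p,u,v);return c+d*(z-c[2])/d[2]
def proj(p,X):
    q=p["view"][:3,:3]@np.asarray(X,float)+p["view"][:3,3];q=p["K"]@q;return q[:2]/q[2]
def save(n,im): cv2.imwrite("pics/"+n+".png",im[:,:,::-1])
E
python3 - <<'E'
from h import *
T=camera("top");S=camera("side")
save("both",np.vstack([np.hstack([T["image"]])]));save("side",S["image"])
for n,p in(("top",T),("side",S)):
    print(n,p["K"][0,0],(-p["view"][:3,:3].T@p["view"][:3,3]).round(3))
    for q in["heat_mat","bezel","knob","stem_tip","jar","tin_stack","mat_tin","whisk","scraper","ramekin"]:
        for s in silhouettes(q,p)[:4]:
            b=s["bbox"];print(q,round(s["conf"],2),[int(x) for x in b],atz(p,(b[0]+b[2])/2,(b[1]+b[3])/2,0.02).round(3)[:2])
E
```

```text
top 411.0695845219881 [ 0.318 -0.     1.231]
heat_mat 0.91 [235, 115, 308, 225] [0.601 0.026]
bezel 0.76 [323, 202, 343, 228] [ 0.465 -0.157]
bezel 0.71 [363, 206, 387, 230] [ 0.456 -0.28 ]
knob 0.72 [168, 211, 186, 223] [0.46  0.306]
knob 0.65 [165, 180, 182, 195] [0.55  0.321]
jar 0.61 [65, 215, 118, 250] [0.414 0.56 ]
tin_stack 0.86 [435, 139, 496, 220] [ 0.572 -0.553]
mat_tin 0.82 [241, 129, 319, 172] [0.662 0.001]
whisk 0.7 [132, 139, 139, 214] [0.582 0.436]
scraper 0.92 [367, 124, 406, 164] [ 0.681 -0.322]
scraper 0.56 [433, 138, 496, 217] [ 0.577 -0.55 ]
ramekin 0.9 [365, 273, 394, 300] [ 0.255 -0.287]
side 531.1528333650871 [0.106 1.138 1.233]
heat_mat 0.64 [186, 191, 298, 244] [0.601 0.043]
heat_mat 0.63 [304, 159, 321, 172] [ 0.455 -0.271]
bezel 0.73 [290, 180, 310, 198] [ 0.461 -0.14 ]
bezel 0.48 [303, 160, 321, 175] [ 0.454 -0.261]
knob 0.69 [217, 279, 232, 302] [0.545 0.328]
knob 0.5 [248, 289, 259, 306] [0.458 0.327]
stem_tip 0.54 [281, 203, 281, 216] [ 0.492 -0.028]
jar 0.86 [222, 327, 263, 387] [0.422 0.508]
jar 0.37 [276, 89, 332, 132] [ 0.578 -0.593]
tin_stack 0.8 [273, 88, 330, 134] [ 0.587 -0.585]
mat_tin 0.75 [205, 172, 253, 232] [ 0.667 -0.011]
whisk 0.88 [139, 304, 231, 334] [0.61  0.449]
scraper 0.63 [234, 137, 274, 160] [ 0.686 -0.301]
```

View pics/both.png

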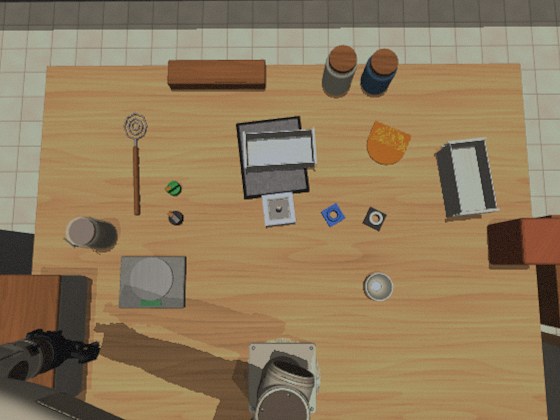

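View pics/side.png

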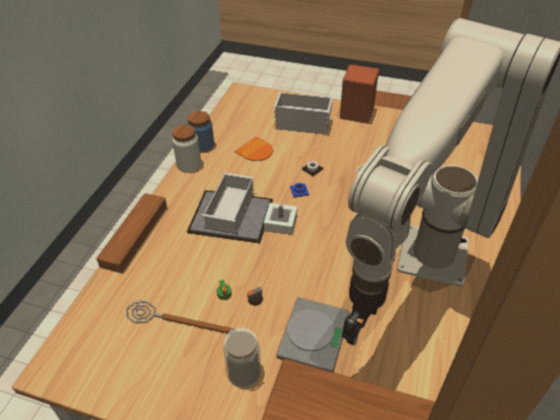

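The top view shows two bezels, blue at (333,215) and black with an aluminium collar at (375,218). It also shows two knobs, green at (174,188) and black/grey at (176,217). The black ones fit the description. I'll confirm them, and the shaft's flat, in one enlarged crop.

```bash
python3 - <<'E'
from h import *
T=camera("top");S=camera("side");pickle.dump((T,S),open("p.pkl","wb"))
def crop(p,u,v,r=22):
    return cv2.resize(p["image"][v-r:v+r,u-r:u+r],(264,264),interpolation=cv2.INTER_CUBIC)
a=np.hstack([crop(T,375,218),crop(T,176,217),crop(T,279,209)])
b=np.hstack([crop(S,312,168),crop(S,254,297),crop(S,281,215)])
save("crop",np.vstack([a,b]))
E
```

```text
(no output)
```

View pics/crop.png

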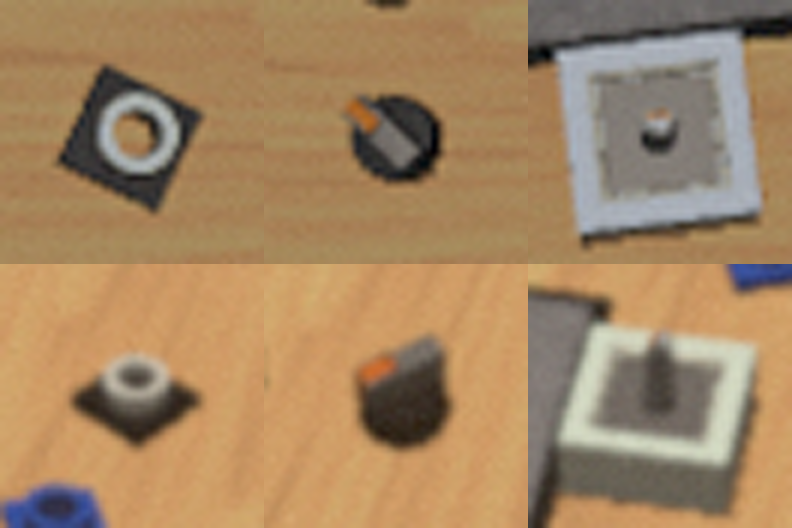

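The crop confirms the targets: the black bezel with the light collar (top view, about 375,219) and the black knob with an orange pointer toward the upper left (about 178,217). The shaft's orange flat faces roughly up, which is +x. Next I'll measure.

```bash
cat > m.py <<'E'
from h import *
T,S=pickle.load(open("p.pkl","rb"))
K=8
def up(p,u,v,r):
    return cv2.resize(p["image"][v-r:v+r,u-r:u+r],None,fx=K,fy=K,interpolation=cv2.INTER_CUBIC).astype(int)
def pix(u,v,r,x,y): return u-r+(x+.5)/K-.5, v-r+(y+.5)/K-.5
def big(m):
    n,l,s,c=cv2.connectedComponentsWithStats(m.astype(np.uint8)); i=1+np.argmax(s[1:,4]);return l==i
def rect(m):
    c,_=cv2.findContours(m.astype(np.uint8),cv2.RETR_EXTERNAL,cv2.CHAIN_APPROX_NONE);c=max(c,key=cv2.contourArea)
    return cv2.boxPoints(cv2.minAreaRect(c))
def show(n,p,u,v,r,m,z):
    R=rect(m);W=np.array([atz(p,*pix(u,v,r,*q),z)[:2] for q in R])
    e=np.diff(np.vstack([W,W[:1]]),axis=0)
    print(n,"c",W.mean(0).round(4),"len",np.hypot(*e.T).round(4)[:2],"ang",(np.degrees(np.arctan2(e[:,1],e[:,0]))%90).round(1)[:2])
def cen(p,u,v,r,m,z):
    y,x=np.nonzero(m);return atz(p,*pix(u,v,r,x.mean(),y.mean()),z)[:2].round(4)
E
python3 - <<'E'
from m import *
# housing
u,v,r=279,209,24;I=up(T,u,v,r);m=big((I.min(2)>150));show("housing",T,u,v,r,m,.04)
ys,xs=np.nonzero(m);
# stem orange
o=(I[:,:,0]-I[:,:,2]>60);yy,xx=np.mgrid[:I.shape[0],:I.shape[1]];o&=(np.hypot(xx-24*K,yy-24*K)<8*K)
print("stem orange",o.sum(),cen(T,u,v,r,o,.08))
sb=(I.min(2)>165)&(np.hypot(xx-24*K,yy-24*K)<6*K); print("stem bright",sb.sum(),cen(T,u,v,r,sb|o,.08))
# bezel
u,v,r=375,218,18;I=up(T,u,v,r);hsv=cv2.cvtColor(I.clip(0,255).astype(np.uint8),cv2.COLOR_RGB2HSV)
d=big(I.max(2)<100);show("bezel",T,u,v,r,d,.009)
c=big((I.min(2)>130));show("collar",T,u,v,r,c,.024);
# knob
u,v,r=176,217,16;I=up(T,u,v,r)
d=big(I.max(2)<80);ct,_=cv2.findContours(d.astype(np.uint8),0,1);ct=max(ct,key=cv2.contourArea)
(cx,cy),R=cv2.minEnclosingCircle(ct);print("knob circ",atz(T,*pix(u,v,r,cx,cy),.02)[:2],R/K)
yy,xx=np.mgrid[:I.shape[0],:I.shape[1]]
o=(I[:,:,0]-I[:,:,2]>100)&(I[:,:,0]>150)
o=big(o&(np.hypot(xx-128,yy-118)<70)); g=(I.min(2)>75)&(I.max(2)-I.min(2)<40)
g=big(g);print(o.sum(),g.sum(),"orange",cen(T,u,v,r,o,.042),"grey",cen(T,u,v,r,g,.042))
# side
u,v,r=254,297,16;I=up(S,u,v,r);yy,xx=np.mgrid[:I.shape[0],:I.shape[1]]
E
```

```text
housing c [0.484  0.0067] len [0.0904 0.0885] ang [6.8 6.4]
stem orange 0 [nan nan]
stem bright 32 [0.4817 0.0056]
bezel c [ 0.4569 -0.2785] len [0.0564 0.0553] ang [63.3 63.7]
collar c [ 0.4577 -0.2797] len [0.0377 0.0379] ang [44.4 43.7]
knob circ [0.45918622 0.31181763] 7.509536266326904
624 2313 orange [0.4687 0.3245] grey [0.4548 0.3084]m.py:17: RuntimeWarning: Mean of empty slice.
  y,x=np.nonzero(m);return atz(p,*pix(u,v,r,x.mean(),y.mean()),z)[:2].round(4)
  ret = ret.dtype.type(ret / rcount)
```

```bash
python3 - <<'E'
from m import *
from scipy.spatial.transform import Rotation as R
o=get_obs();print(o["clock"],o["eef_pos"],R.from_quat(o["tool_rot"]).as_matrix().round(3),o["ft_force"],o["grip_width"])
# stem: orange-ness weighted centroids in both views + D model prediction
for n,p,(u,v) in(("T",T,(278,207)),("S",S,(281,209))):
    r=10;I=up(p,u,v,r);w=(I[:,:,0]-I[:,:,2]).clip(0);print(n,w.max())
    w=np.where(w>0.5*w.max(),w,0);y,x=np.mgrid[:I.shape[0],:I.shape[1]]
    q=pix(u,v,r,(w*x).sum()/w.sum(),(w*y).sum()/w.sum());print(q,atz(p,*q,.08)[:2].round(4))
    for z in(.08,.04):print("axis proj",z,proj(p,[.484,.0067,z]).round(2))
    print([ (a,proj(p,[.484+.004*np.cos(a),.0067+.004*np.sin(a),.08]).round(2)) for a in(-.5,0,.5)])
    print(p["image"][v-5:v+6,u-5:u+6,0]-0);print((p["image"][v-5:v+6,u-5:u+6,0].astype(int)-p["image"][v-5:v+6,u-5:u+6,2]))
E
```

```text
1.2 [0.1447899  0.47855276 0.23127953] [[-0.957  0.29  -0.   ]
 [ 0.29   0.957 -0.   ]
 [-0.    -0.    -1.   ]] [-0.07266344 -0.00810462 -0.11882479] 0.08524269145519675
T 59
(np.float64(278.29362909177166), np.float64(205.52587831426914)) [0.4863 0.0067]
axis proj 0.08 [278.3  206.35]
axis proj 0.04 [278.38 208.3 ]
[(-0.5, array([278.97, 205.12])), (0, array([278.3 , 204.95])), (0.5, array([277.62, 205.12]))]
[[127 126 130 129 126 130 130 132 127 130 128]
 [127 128 128 127 131 129 126 127 128 128 132]
 [130 130 127 130 130 130 132 129 130 130 131]
 [124 131 132 137 145 136 140 143 131 126 128]
 [130 127 129 143 164 148 158 159 126 126 133]
 [130 129 124 130 157 163 167 142  97 118 128]
 [128 134 123 112 118 138 151 111  87 122 131]
 [131 132 114  51  71  95  99  72  72 128 129]
 [133 132 116  29  37  38  39  44  88 129 130]
 [131 132 124  79  43  42  42  67 112 133 130]
 [127 129 132 125  91  88  83 106 134 133 132]]
[[11 14 11 14 12 11 11 14 12 11 13]
 [12 13 10 11 13 13 12  9 11 10 13]
 [11 14 10 10  8 10 17  9 12 13 12]
 [11  9 12 20 35 39 53 32  9 13 11]
 [12 11 11 25 55 42 44 4
[... 689 characters left out ...]
106 154 185 195 196]
 [115 115  98  79  70  70  88 116 141 150 151]
 [111 111  99  78  73  76  82  97 113 116 119]
 [114 110  98  80  72  70  80  98 112 112 113]
 [111 109  95  78  72  73  84  99 113 115 116]
 [114 113  92  76  75  71  76  94 113 117 116]
 [118 104  93  78  71  71  84  92 110 115 117]]
[[36 35 42 55 63 45 53 72 76 79 86]
 [20 22 29 47 40 16 26 32 37 36 40]
 [21 22 22 38 24 11 14 17 18 20 20]
 [23 20 22 22 15 13 15 16 19 18 20]
 [22 20 21 15 12 14 14 21 24 27 25]
 [17 19 16 13 13 12 15 17 20 19 20]
 [15 17 16 13 15 14 13 18 19 18 19]
 [17 14 15 17 17 14 17 15 17 14 16]
 [14 13 15 13 13 16 15 15 16 15 15]
 [13 19 12 14 13 14 15 16 17 16 18]
 [17 17 14 14 10 16 19 14 18 14 17]]
```

```bash
cat > stem.py <<'E'
from h import *
import sys
T=[camera("top") for _ in range(8)];S=[camera("side") for _ in range(8)]
def mean(L): return dict(L[0],image=np.mean([l["image"] for l in L],0))
T,S=mean(T),mean(S);pickle.dump((T,S),open("avg.pkl","wb"))
E
cat > fit.py <<'E'
from h import *
from scipy.optimize import minimize
T,S=pickle.load(open("avg.pkl","rb"));Q=10
def D(yaw,x,y,z,r=.008,f=.004,lo=-1):
    t=np.linspace(-np.pi,np.pi,90);P=np.c_[r*np.cos(t),r*np.sin(t)];P[:,0]=np.clip(P[:,0],lo*r if lo<0 else lo,f)
    c,s=np.cos(yaw),np.sin(yaw);return np.c_[x+c*P[:,0]-s*P[:,1],y+s*P[:,0]+c*P[:,1],np.full(90,z)]
def cov(p,pts,u0,v0,n,dx,dy):
    q=np.array([proj(p,a) for a in pts]);q=((q-[u0,v0]+[dx,dy]+.5)*Q).astype(np.float32)
    m=np.zeros((n*Q,n*Q),np.uint8);cv2.fillConvexPoly(m,np.round(cv2.convexHull(q)).astype(int),1);return m
def model(p,yaw,w,u0,v0,n,dx,dy,x=.484,y=.0067):
    top=cov(p,D(yaw,x,y,.08,.0072,.0036),u0,v0,n,dx,dy)
    body=cov(p,np.vstack([D(yaw,x,y,.077),D(yaw,x,y,.034),D(yaw,x,y,.08,.0072,.0036)]),u0,v0,n,dx,dy)
    st=cov(p,D(yaw,x,y,.08,.0072,.0036,.0036-w),u0,v0,n,dx,dy)
    fl=D(yaw,x,y,.077,lo=.004-1e-5);fl=np.vstack([fl[abs(fl[:,0]*0+1)>0]]);
    e=np.array([[.004,s,z] for s in(-.0069,.0069) for z in(.034,.077)]);c,s=np.cos(yaw),np.sin(yaw)
    e=np.c_[x+c*e[:,0]-s*e[:,1],y+s*e[:,0]+c*e[:,1],e[:,2]]
    cam=-p["view"][:3,:3].T@p["view"][:3,3]
    vis=np.dot([c,s],cam[:2]-[x,y])>.004
    fa=cov(p,e,u0,v0,n,dx,dy)*vis*(1-top)
    st=st*top;st_=top*(1-st);bd=body*(1-top)*(1-fa)
    L=[cv2.resize(cv2.GaussianBlur(m.astype(np.float32),(0,0),.45*Q),(n,n),interpolation=cv2.INTER_AREA) for m in(st_,st,bd,fa)]
    return L
def cost(p,u0,v0,n,ch):
    I=p["image"][v0:v0+n,u0:u0+n];t=(I[:,:,0]-I[:,:,2]) if ch=="o" else I[:,:,1]
    best=[]
    for yaw in np.arange(-.6,.85,.1):
        def f(a):
            L=model(p,yaw,a[2]*.001,u0,v0,n,a[0],a[1])
            A=np.stack([m.ravel() for m in L if m.max()>.05]+[np.ones(n*n)],1)
            k=np.linalg.lstsq(A,t.ravel(),rcond=None);return ((A@k[0]-t.ravel())**2).sum()
        r=min((minimize(f,[dx,dy,2.],method="Nelder-Mead",options=dict(initial_simplex=[[dx,dy,2],[dx+.6,dy,2],[dx,dy+.6,2],[dx,dy,3]],maxfev=120)) for dx in(0,) for dy in(-.3,.6)),key=lambda r:r.fun)
        best.append((round(yaw,2),round(r.fun),r.x.round(2)))
    return best
for b in cost(T,272,200,13,"o"):print("T",*b)
for b in cost(S,274,196,14,"o"):print("S",*b)
E
python3 stem.py && timeout 500 python3 fit.py
```

```text
T -0.6 5605 [-0.23 -0.51  3.4 ]
T -0.5 4857 [-0.34 -0.32  3.28]
T -0.4 4112 [-0.33 -0.08  2.6 ]
T -0.3 3129 [-0.26 -0.05  3.11]
T -0.2 2273 [-0.22  0.19  2.2 ]
T -0.1 1554 [-0.19  0.08  2.36]
T -0.0 1027 [-0.15  0.54 -0.76]
T 0.1 1269 [-0.    0.16  1.76]
T 0.2 1698 [-0.05  0.12  2.27]
T 0.3 2300 [0.11 0.12 2.24]
T 0.4 3105 [ 0.1  -0.08  2.94]
T 0.5 3840 [ 0.1  -0.16  2.44]
T 0.6 4680 [ 0.13 -0.23  2.88]
T 0.7 5494 [ 0.19 -0.5   3.1 ]
T 0.8 4989 [-0.59 -2.01  3.87]
S -0.6 198031 [-1.03 -1.92  4.17]
S -0.5 198559 [-0.78 -1.9   3.15]
S -0.4 204764 [-0.18 -0.04  3.11]
S -0.3 206730 [-0.17 -0.03  3.93]
S -0.2 208704 [-0.27  0.06  2.96]
S -0.1 210819 [0.61 0.6  2.  ]
S -0.0 212491 [0.63 0.94 0.86]
S 0.1 214451 [1.03 1.29 0.17]
S 0.2 218075 [0.13 0.87 4.33]
S 0.3 218364 [0.94 1.26 0.44]
S 0.4 214751 [0.21 1.12 1.78]
S 0.5 213781 [0.15 1.01 1.84]
S 0.6 211580 [0.54 1.1  2.14]
S 0.7 209766 [0.6  1.14 0.96]
S 0.8 207468 [-1.2   0.3   3.01]
```

Emit:
drive_tool(increments=[[[15.6,-37.9,-5],[0,0,-5],1],[[15.6,-37.9,-5],[0,0,-5],1],[[15.6,-37.9,-5],[0,0,-5],1],[[15.6,-37.9,-5],[0,0,-5],1],[[15.6,-37.9,-5],[0,0,-5],1],[[15.6,-37.9,-5],[0,0,-5],1],[[15.6,-37.9,-5],[0,0,-5],1]])

```text
clock: 2.58
eef_pos: [0.2542, 0.2116, 0.1963]
tool_rot: [0.438, 0.899, 0.0, 0.0]
ft_force: [0.6, 0.0, -0.3]
grip_width: 0.0853
grasp_force: 0.0
```

Emit:
drive_tool(increments=[[[15.6,-37.9,-5],[0,0,-5],1],[[15.6,-37.9,-5],[0,0,-5],1],[[15.6,-37.9,-5],[0,0,-5],1],[[15.6,-37.9,-5],[0,0,-5],1],[[15.6,-37.9,-5],[0,0,-5],1],[[15.6,-37.9,-5],[0,0,-5],1],[[15.6,-37.9,-5],[0,0,-5],1]])

```text
clock: 3.17
eef_pos: [0.3637, -0.0542, 0.1615]
tool_rot: [0.689, 0.725, 0.001, 0.001]
ft_force: [1.1, 1.4, 1.4]
grip_width: 0.0856
grasp_force: 0.0
```

Emit:
drive_tool(increments=[[[15.6,-37.9,-5],[0,0,-5],1],[[15.6,-37.9,-5],[0,0,-5],1],[[15.6,-37.9,-5],[0,0,-5],1],[[15.6,-37.9,-5],[0,0,-5],1],[[15.6,-37.9,-5],[0,0,-5],1],[[15.6,-37.9,-5],[0,0,-5],1],[[0,0,0],[0,0,0],1],[[0,0,0],[0,0,0],1]])

```text
clock: 3.83
eef_pos: [0.4567, -0.2811, 0.1299]
tool_rot: [0.853, 0.523, -0.0, -0.001]
ft_force: [-0.5, 0.0, -0.2]
grip_width: 0.0854
grasp_force: 0.0
```

```bash
cat >> h.py <<'E'
def st():
    o=get_obs();from scipy.spatial.transform import Rotation as R
    M=R.from_quat(o["tool_rot"]).as_matrix();print("t",round(o["clock"],2),"pos",(o["eef_pos"]*1000).round(1),"phi",np.degrees(np.arctan2(M[1,1],M[0,1])).round(2),"z",M[:,2].round(3),"q",np.round(o["joint_pos"],2),"F",np.round(o["ft_force"],1),"w",round(o["grip_width"]*1000,1),"g",round(o["grasp_force"],1))
E
python3 -c "from h import *;st()"
```

```text
t 3.83 pos [ 456.7 -281.1  129.9] phi -26.98 z [-0.002  0.001 -1.   ] q [-0.55  0.38 -0.08  1.12  0.    1.49] F [-0.5  0.  -0.2] w 85.4 g 0.0
```

Emit:
drive_tool(increments=[[[0.5,2,-30],[0,0,0.5],1],[[0,0,-30],[0,0,0],1],[[0,0,-30],[0,0,0],1],[[0,0,-20],[0,0,0],1],[[0,0,-9],[0,0,0],1],[[0,0,0],[0,0,0],0.4],[[0,0,0],[0,0,0],0],[[0,0,0],[0,0,0],0]])

```text
clock: 4.5
eef_pos: [0.4586, -0.2778, 0.0141]
tool_rot: [0.849, 0.528, 0.001, 0.001]
ft_force: [0.4, -0.2, 0.4]
grip_width: 0.0519
grasp_force: 0.0
```

Emit:
drive_tool(increments=[[[0,0,0],[0,0,0],0],[[0,0,0],[0,0,0],0],[[0,0,0],[0,0,0],0],[[0,0,0],[0,0,0],0]])

```text
clock: 4.83
eef_pos: [0.4589, -0.2782, 0.0147]
tool_rot: [0.85, 0.528, 0.001, 0.002]
ft_force: [0.4, 0.1, 7.1]
grip_width: 0.0366
grasp_force: 60.2
```

```bash
python3 -c "from h import *;st()"
```

```text
t 4.83 pos [ 458.9 -278.2   14.7] phi -26.32 z [ 0.004 -0.002 -1.   ] q [-0.55  0.5  -0.23  0.84  0.    1.49] F [0.4 0.1 7.1] w 36.6 g 60.2
```

Emit:
drive_tool(increments=[[[0,0,15],[0,0,0],0],[[0,0,35],[0,0,0],0],[[0,0,40],[0,0,0],0],[[0,0,40],[0,0,0],0],[[0,0,0],[0,0,0],0]])

```text
clock: 5.25
eef_pos: [0.4622, -0.2804, 0.1519]
tool_rot: [0.85, 0.527, 0.004, 0.008]
ft_force: [1.8, -1.5, -0.1]
grip_width: 0.0368
grasp_force: 60.5
```

Emit:
drive_tool(increments=[[[3.1,35.6,0],[0,0,4.1],0],[[3.1,35.6,0],[0,0,4.1],0],[[3.1,35.6,0],[0,0,4.1],0],[[3.1,35.6,0],[0,0,4.1],0],[[3.1,35.6,0],[0,0,4.1],0],[[3.1,35.6,0],[0,0,4.1],0],[[3.1,35.6,0],[0,0,4.1],0],[[3.1,35.6,0],[0,0,4.1],0]])

```text
clock: 5.92
eef_pos: [0.4823, 0.009, 0.1431]
tool_rot: [0.665, 0.747, 0.001, 0.001]
ft_force: [1.0, -0.1, -0.8]
grip_width: 0.0368
grasp_force: 60.5
```

Emit:
drive_tool(increments=[[[0,0,0],[0,0,0],0],[[0,0,0],[0,0,0],0]])

```text
clock: 6.08
eef_pos: [0.4824, 0.0091, 0.1429]
tool_rot: [0.665, 0.747, 0.0, 0.001]
ft_force: [-0.2, -0.6, -0.6]
grip_width: 0.0368
grasp_force: 60.5
```

```bash
python3 -c "
from h import *;st()
T=camera('top');S=camera('side');pickle.dump((T,S),open('p2.pkl','wb'))
c=lambda p,u,v,r:cv2.resize(p['image'][v-r:v+r,u-r:u+r],(396,396),interpolation=cv2.INTER_CUBIC)
save('held',np.hstack([c(T,278,200,33),c(S,281,195,33)]))"
```

```text
t 6.08 pos [482.4   9.1 142.9] phi 6.69 z [ 0.001 -0.    -1.   ] q [ 0.02  0.26 -0.2   1.1  -0.    1.47] F [-0.2 -0.6 -0.6] w 36.8 g 60.5
```

View pics/held.png

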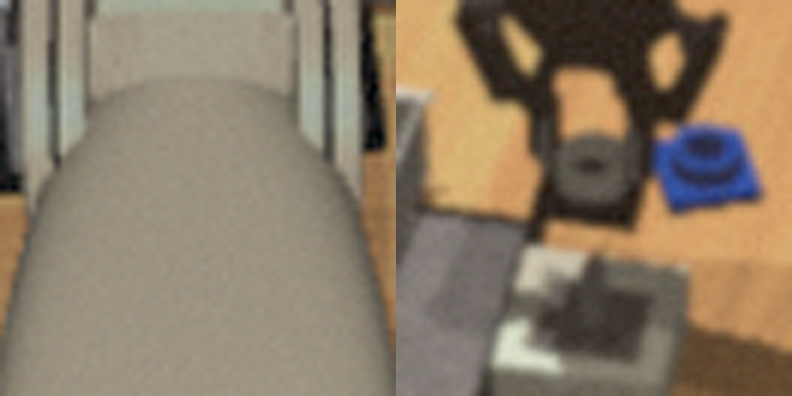

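The top view is blocked by the arm. In the side view the bezel is held level, with its collar hole at about crop (592,165), above the shaft tip at about (598,262). I'll overlay the predicted model on this view to check the offset.

```bash
python3 - <<'E'
from h import *
T,S=pickle.load(open("p2.pkl","rb"));k=10
def sq(c,h,z,a):
    a=np.radians(a);R=np.array([[np.cos(a),-np.sin(a)],[np.sin(a),np.cos(a)]])
    return [np.r_[np.array(c)+R@np.array(s)*h,z] for s in((1,1),(1,-1),(-1,-1),(-1,1))]
def ci(c,r,z): return [np.array([c[0]+r*np.cos(t),c[1]+r*np.sin(t),z]) for t in np.linspace(0,6.28,40)]
u,v,r=281,197,30
im=cv2.resize(S["image"][v-r:v+r,u-r:u+r],None,fx=k,fy=k,interpolation=cv2.INTER_CUBIC)
def dr(P,col):
    q=np.array([((proj(S,p)-[u-r,v-r]+.5)*k) for p in P]).round().astype(int);cv2.polylines(im,[q],True,col,1)
H=(.4838,.0069);B=(.4826,.0076)
dr(sq(H,.045,.04,6.6),(255,0,0));dr(sq(H,.029,.04,6.6),(255,0,0));dr(sq(H,.045,.0,6.6),(255,0,0));dr(ci(H,.0072,.08),(255,0,0))
dr(sq(B,.027,.128,6.6),(0,255,0));dr(sq(B,.027,.137,6.6),(0,255,0));dr(ci(B,.02,.152),(0,255,0));dr(ci(B,.012,.152),(0,255,0))
save("ov",im)
E
```

```text
(no output)
```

View pics/ov.png

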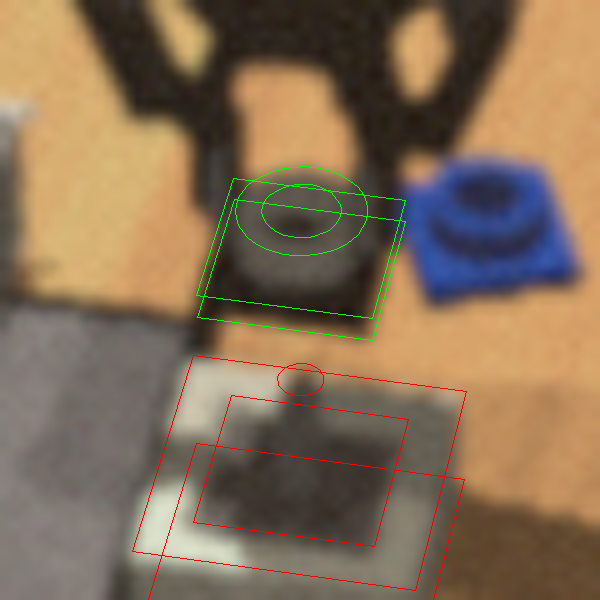

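Emit:
drive_tool(increments=[[[1.2,-0.7,-10],[0,0,0],0],[[0,0,-20],[0,0,0],0],[[0,0,-20],[0,0,0],0],[[0,0,-20],[0,0,0],0],[[0,0,-8],[0,0,0],0],[[0,0,0],[0,0,0],0]])

```text
clock: 6.68
eef_pos: [0.4814, 0.0055, 0.0619]
tool_rot: [0.667, 0.745, -0.002, -0.002]
ft_force: [0.5, 0.1, -1.2]
grip_width: 0.0368
grasp_force: 60.5
```

Emit:
drive_tool(increments=[[[0,0,-3],[0,0,0],0],[[0,0,-3],[0,0,0],0],[[0,0,-3],[0,0,0],0],[[0,0,-3],[0,0,0],0],[[0,0,0],[0,0,0],0]])

```text
clock: 7.1
eef_pos: [0.4838, 0.0068, 0.0526]
tool_rot: [0.666, 0.746, 0.001, 0.0]
ft_force: [0.8, 0.5, 0.5]
grip_width: 0.0368
grasp_force: 60.6
```

```bash
python3 -c "from h import *;st()"
```

```text
t 7.1 pos [483.8   6.8  52.6] phi 6.47 z [ 0.001  0.    -1.   ] q [ 0.01  0.37 -0.33  0.88  0.    1.47] F [0.8 0.5 0.5] w 36.8 g 60.6
```

Emit:
drive_tool(increments=[[[0,0.8,-2],[0,0,0],0],[[0,0,-2],[0,0,0],0],[[0,0,-2],[0,0,0],0],[[0,0,0],[0,0,0],0]])

```text
clock: 7.43
eef_pos: [0.4841, 0.0086, 0.0495]
tool_rot: [0.666, 0.746, 0.002, 0.0]
ft_force: [-7.2, 3.3, 21.8]
grip_width: 0.0366
grasp_force: 62.9
```

```bash
python3 -c "from h import *;st()"
```

```text
t 7.43 pos [484.1   8.6  49.5] phi 6.52 z [ 0.003  0.002 -1.   ] q [ 0.02  0.37 -0.33  0.87  0.    1.47] F [-7.2  3.3 21.8] w 36.6 g 62.9
```

Emit:
drive_tool(increments=[[[-0.8,0.3,1],[0,0,0],0],[[-0.7,0.3,0],[0,0,0],0],[[0,0,-1],[0,0,0],0],[[0,0,-1],[0,0,0],0],[[0,0,0],[0,0,0],0]])

```text
clock: 7.85
eef_pos: [0.484, 0.0088, 0.0494]
tool_rot: [0.666, 0.746, 0.002, 0.002]
ft_force: [-6.0, 2.3, 24.6]
grip_width: 0.0366
grasp_force: 63.2
```

```bash
python3 -c "from h import *;st()"
```

```text
t 7.85 pos [484.    8.8  49.4] phi 6.51 z [ 0.006  0.001 -1.   ] q [ 0.02  0.37 -0.33  0.86  0.    1.47] F [-6.   2.3 24.6] w 36.6 g 63.2
```

Emit:
drive_tool(increments=[[[0,0,2],[0,0,0],0],[[0,0,2],[0,0,0],0],[[0,0,0],[0,0,0],0]])

```text
clock: 8.1
eef_pos: [0.4824, 0.0082, 0.0501]
tool_rot: [0.666, 0.746, 0.001, 0.001]
ft_force: [0.5, 0.6, -0.9]
grip_width: 0.0369
grasp_force: 60.5
```

```bash
python3 -c "
from h import *;st()
S=camera('side');pickle.dump(S,open('p3.pkl','wb'));u,v,r=281,205,28
save('in',cv2.resize(S['image'][v-r:v+r,u-r:u+r],(560,560),interpolation=cv2.INTER_CUBIC))"
```

```text
t 8.1 pos [482.4   8.2  50.1] phi 6.48 z [ 0.002 -0.    -1.   ] q [ 0.02  0.37 -0.33  0.87 -0.    1.47] F [ 0.5  0.6 -0.9] w 36.9 g 60.5
```

View pics/in.png

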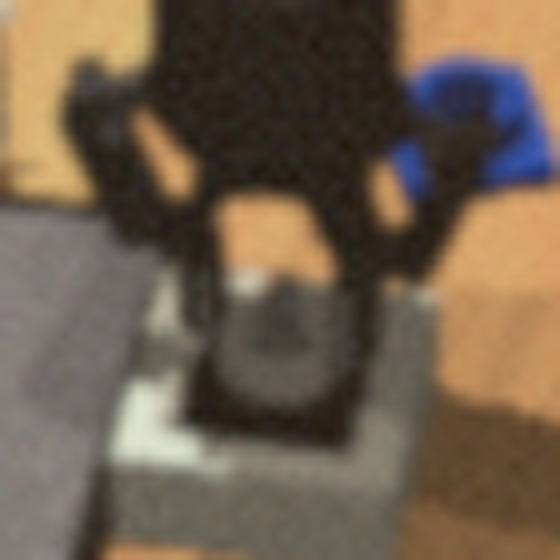

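Emit:
drive_tool(increments=[[[0,0,-1],[0,0,0],0],[[0,0,-1],[0,0,0],0],[[0,0,-1],[0,0,0],0],[[0,0,0],[0,0,0],0]])

```text
clock: 8.48
eef_pos: [0.4814, 0.0078, 0.0476]
tool_rot: [0.666, 0.746, -0.0, 0.0]
ft_force: [-6.1, -0.6, 15.3]
grip_width: 0.0367
grasp_force: 62.2
```

```bash
python3 -c "from h import *;st()"
```

```text
t 8.48 pos [481.4   7.8  47.6] phi 6.45 z [-0. -0. -1.] q [ 0.02  0.37 -0.34  0.86 -0.    1.47] F [-6.1 -0.6 15.3] w 36.7 g 62.2
```

Emit:
drive_tool(increments=[[[-1,0,0],[0,0,0],0],[[-0.5,0,-1],[0,0,0],0],[[0,0,-1],[0,0,0],0],[[0,0,0],[0,0,0],0]])

```text
clock: 8.82
eef_pos: [0.4815, 0.0078, 0.0475]
tool_rot: [0.666, 0.746, 0.001, 0.001]
ft_force: [-7.3, -1.2, 27.1]
grip_width: 0.0364
grasp_force: 63.4
```

```bash
python3 -c "from h import *;st()"
```

```text
t 8.82 pos [481.5   7.8  47.5] phi 6.45 z [ 0.003 -0.    -1.   ] q [ 0.02  0.37 -0.34  0.86 -0.    1.47] F [-7.3 -1.2 27.1] w 36.4 g 63.4
```

Emit:
drive_tool(increments=[[[0.5,0,2],[0,0,0],0],[[0,0,0],[0,0,0],0],[[0,0,0],[0,0,0],1],[[0,0,0],[0,0,0],1],[[0,0,0],[0,0,0],1],[[0,0,0],[0,0,0],1],[[0,0,0],[0,0,0],1]])

```text
clock: 9.4
eef_pos: [0.4804, 0.0081, 0.0458]
tool_rot: [0.666, 0.746, -0.0, -0.0]
ft_force: [-0.7, 0.0, 0.2]
grip_width: 0.0849
grasp_force: 0.0
```

Emit:
drive_tool(increments=[[[0,0,10],[0,0,0],1],[[0,0,30],[0,0,0],1],[[0,0,30],[0,0,0],1],[[0,0,30],[0,0,0],1],[[0,41,0],[0,0,-4.9],1],[[0,41,0],[0,0,-4.9],1],[[0,41,0],[0,0,-4.9],1],[[0,41,0],[0,0,-4.9],1]])

```text
clock: 10.07
eef_pos: [0.4807, 0.1734, 0.1465]
tool_rot: [0.785, 0.619, 0.0, 0.0]
ft_force: [1.4, -0.6, 0.0]
grip_width: 0.0853
grasp_force: 0.0
```

Emit:
drive_tool(increments=[[[-4.5,41,0],[0,0,-5.5],1],[[-4.5,41,0],[0,0,-5.5],1],[[-4.5,41,0],[0,0,-5.5],1],[[-4.5,18,0],[0,0,-5.5],1],[[0,0,0],[0,0,-5.5],1],[[0,0,0],[0,0,0],1]])

```text
clock: 10.57
eef_pos: [0.462, 0.3146, 0.1455]
tool_rot: [0.908, 0.418, -0.001, 0.0]
ft_force: [0.3, -0.2, 0.3]
grip_width: 0.0855
grasp_force: 0.0
```

```bash
python3 - <<'E'
from h import *
st();T=camera("top");S=camera("side");pickle.dump((T,S),open("p.pkl","wb"))
c=lambda p,u,v,r:cv2.resize(p["image"][v-r:v+r,u-r:u+r],(390,390),interpolation=cv2.INTER_CUBIC)
save("seat",np.hstack([c(T,279,209,22),c(S,281,208,22)]))
E
```

```text
t 10.57 pos [462.  314.6 145.5] phi -40.53 z [-0.001 -0.001 -1.   ] q [ 0.6   0.41  0.01  1.18 -0.    2.88] F [ 0.3 -0.2  0.3] w 85.5 g 0.0
```

View pics/seat.png

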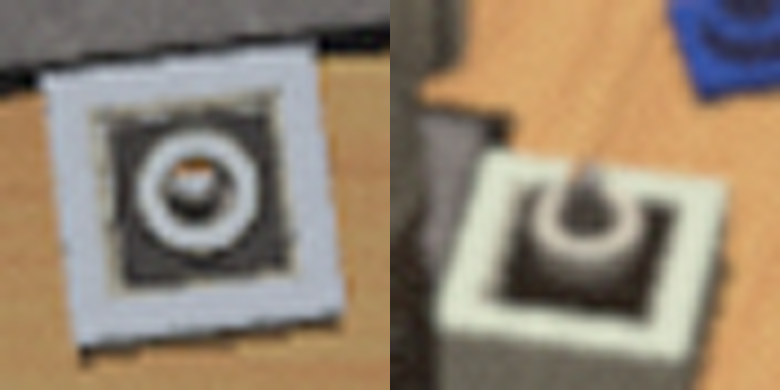

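The bezel sits flat and square in the pocket: collar centred at crop (197,190), dark flange with an even margin, shaft standing through the hole. Next I'll measure it and refine the knob.

```bash
python3 - <<'E'
from m import *
u,v,r=279,209,14;I=up(T,u,v,r);m=big(I.min(2)>135)
ct,_=cv2.findContours(m.astype(np.uint8),0,1);e=cv2.fitEllipse(max(ct,key=cv2.contourArea));print("collar",atz(T,*pix(u,v,r,*e[0]),.057)[:2].round(4),np.array(e[1])/K)
u,v,r=279,209,24;I=up(T,u,v,r);yy,xx=np.mgrid[:I.shape[0],:I.shape[1]]
m=big(I.min(2)>150);show("housing",T,u,v,r,m,.04)
d=big((I.max(2)<95)&(abs(xx-192)<105)&(abs(yy-192)<105));show("flange",T,u,v,r,d,.042)
S0=silhouettes("knob",S);print([(round(s["conf"],2),s["bbox"]) for s in S0])
# knob from side: skirt bottom etc via dark mask hull vs model
T0,S0=pickle.load(open("avg.pkl","rb"))
from scipy.optimize import minimize
def hull(p,c):
    P=[[c[0]+.021*np.cos(t),c[1]+.021*np.sin(t),z] for t in np.linspace(0,6.28,30) for z in(0,.022)]
    return P
for n,p,(u,v),r in(("T",T0,(176,217),13),("S",S0,(254,297),15)):
    I=up(p,u,v,r);yy,xx=np.mgrid[:I.shape[0],:I.shape[1]]
    blk=(I.max(2)<95)
    m=big(blk);y,x=np.nonzero(cv2.morphologyEx(m.astype(np.uint8),cv2.MORPH_CLOSE,np.ones((25,25))))
    ob=(x.min(),x.max(),y.max());a=pix(u,v,r,ob[0],ob[2]);b=pix(u,v,r,ob[1],ob[2]);q0=pix(u,v,r,0,y.min())
    q=np.array([proj(p,w) for w in hull(p,(.459,.312))])
    print(n,"mask l,r,t,b",round(a[0],2),round(b[0],2),round(q0[1],2),round(a[1],2),"model",q[:,0].min().round(2),q[:,0].max().round(2),q[:,1].min().round(2),q[:,1].max().round(2))
E
```

```text
collar [0.481  0.0062] [32.90158081 32.99605179]
housing c [0.484  0.0068] len [0.0908 0.0892] ang [6.7 6.4]
flange c [0.4829 0.006 ] len [0.0559 0.0564] ang [7.6 7.4]
[(0.71, [217.7, 278.9, 231.7, 298.7]), (0.56, [247.3, 288.4, 262.3, 305.7])]
T mask l,r,t,b 168.19 182.94 210.56 224.81 model 168.59 184.39 210.65 225.38
S mask l,r,t,b 248.06 261.94 290.19 304.94 model 248.1 263.32 287.35 304.19
```

```bash
python3 - <<'E'
from m import *
u,v,r=279,208,14;I=up(T,u,v,r);yy,xx=np.mgrid[:I.shape[0],:I.shape[1]]
m=big((I.min(2)>135)&(np.hypot(xx-r*K,yy-r*K)<9*K))
ct,_=cv2.findContours(m.astype(np.uint8),0,1);e=cv2.fitEllipse(cv2.convexHull(max(ct,key=cv2.contourArea)));print("collar",atz(T,*pix(u,v,r,*e[0]),.057)[:2].round(4),np.array(e[1])/K)
E
```

```text
collar [0.4824 0.0052] [13.07520294 13.36825275]
```

Emit:
drive_tool(increments=[[[-3.5,-3,-30],[0,0,-0.5],1],[[0,0,-30],[0,0,0],1],[[0,0,-30],[0,0,0],1],[[0,0,-20],[0,0,0],1],[[0,0,-8],[0,0,0],1],[[0,0,0],[0,0,0],1]])

```text
clock: 11.22
eef_pos: [0.458, 0.3081, 0.0262]
tool_rot: [0.911, 0.413, -0.002, 0.0]
ft_force: [0.3, -0.2, 0.3]
grip_width: 0.0854
grasp_force: 0.0
```

```bash
python3 -c "from h import *;st()"
```

```text
t 11.22 pos [458.  308.1  26.2] phi -41.17 z [-0.004 -0.003 -1.   ] q [ 0.59  0.52 -0.16  0.9  -0.    2.88] F [ 0.3 -0.2  0.3] w 85.4 g 0.0
```

Emit:
drive_tool(increments=[[[0.5,3,-1],[0,0,0],1],[[0,0,0],[0,0,0],1],[[0,0,0],[0,0,0],0],[[0,0,0],[0,0,0],0],[[0,0,0],[0,0,0],0],[[0,0,0],[0,0,0],0],[[0,0,0],[0,0,0],0],[[0,0,0],[0,0,0],0]])

```text
clock: 11.88
eef_pos: [0.4598, 0.3132, 0.0276]
tool_rot: [0.91, 0.414, 0.0, -0.0]
ft_force: [-3.9, -2.5, 22.3]
grip_width: 0.0127
grasp_force: 48.9
```

Emit:
drive_tool(increments=[[[0,0,0],[0,0,0],0],[[0,0,0],[0,0,0],0]])

```text
clock: 12.05
eef_pos: [0.46, 0.3133, 0.0277]
tool_rot: [0.91, 0.414, 0.0, -0.0]
ft_force: [-0.3, 0.3, 3.7]
grip_width: 0.0124
grasp_force: 61.2
```

```bash
python3 -c "from h import *;st()"
```

```text
t 12.05 pos [460.  313.3  27.7] phi -41.13 z [ 0.001  0.    -1.   ] q [ 0.6   0.52 -0.15  0.9   0.    2.89] F [-0.3  0.3  3.7] w 12.4 g 61.2
```

Emit:
drive_tool(increments=[[[0,0,12],[0,0,0],0],[[0,0,35],[0,0,0],0],[[0,0,35],[0,0,0],0],[[0,0,30],[0,0,0],0],[[0,0,0],[0,0,0],0]])

```text
clock: 12.47
eef_pos: [0.4633, 0.3154, 0.146]
tool_rot: [0.91, 0.414, 0.006, -0.001]
ft_force: [1.6, 0.8, 0.1]
grip_width: 0.0121
grasp_force: 60.7
```

Emit:
drive_tool(increments=[[[3,-38.2,0],[0,0,-5.6],0],[[3,-38.2,0],[0,0,-5.6],0],[[3,-38.2,0],[0,0,-5.6],0],[[3,-38.2,0],[0,0,-5.6],0],[[3,-38.2,0],[0,0,-5.6],0],[[3,-38.2,0],[0,0,-5.6],0],[[3,-38.2,0],[0,0,-5.6],0],[[3,-38.2,0],[0,0,-5.6],0]])

```text
clock: 13.13
eef_pos: [0.4831, 0.0057, 0.1387]
tool_rot: [0.999, 0.033, -0.0, 0.0]
ft_force: [0.8, 0.4, -0.9]
grip_width: 0.0123
grasp_force: 60.7
```

Emit:
drive_tool(increments=[[[0,0,0],[0,0,0],0],[[0,0,0],[0,0,0],0]])

```text
clock: 13.3
eef_pos: [0.4834, 0.0054, 0.1387]
tool_rot: [0.999, 0.033, -0.001, -0.0]
ft_force: [0.2, 0.9, -0.9]
grip_width: 0.0123
grasp_force: 60.7
```

```bash
python3 - <<'E'
from h import *
st();S=[camera("side") for _ in range(4)];S=dict(S[0],image=np.mean([s["image"] for s in S],0));pickle.dump(S,open("p4.pkl","wb"))
o=get_obs();k=10;u,v,r=281,192,30
im=cv2.resize(S["image"][v-r:v+r,u-r:u+r].astype(np.uint8),None,fx=k,fy=k,interpolation=cv2.INTER_CUBIC)
def ci(c,r,z): return [np.array([c[0]+r*np.cos(t),c[1]+r*np.sin(t),z]) for t in np.linspace(0,6.28,40)]
def dr(P,col):
    q=np.array([((proj(S,p)-[u-r,v-r]+.5)*k) for p in P]).round().astype(int);cv2.polylines(im,[q],True,col,1)
e=o["eef_pos"];c=e[:2]+[-.0017,0];zb=e[2]-.0277
dr(ci(c,.021,zb),(0,255,0));dr(ci(c,.021,zb+.022),(0,255,0))
dr(ci((.4836,.0069),.0072,.08),(255,0,0));dr(ci((.4826,.0056),.02,.057),(255,0,0))
save("ov2",im)
E
```

```text
t 13.3 pos [483.4   5.4 138.7] phi -86.17 z [-0.001  0.    -1.   ] q [ 0.01  0.27 -0.2   1.1   0.    3.09] F [ 0.2  0.9 -0.9] w 12.3 g 60.7
```

View pics/ov2.png

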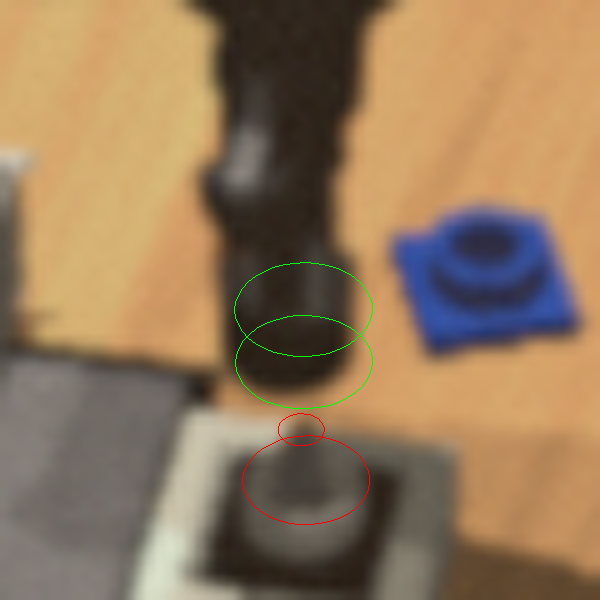

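The knob is held above the shaft. In the crop its skirt spans about 225–353 with its bottom at 390, which is left of and above the model. The shaft tip is at (302,425) and the bezel collar matches the model. I'll quantify this with the same threshold mask used for the knob on the table.

```bash
python3 - <<'E'
from h import *
from scipy.optimize import least_squares
K=8
S4=pickle.load(open("p4.pkl","rb"));T0,S0=pickle.load(open("avg.pkl","rb"))
def edges(p,u,v,r,lo):
    I=cv2.resize(p["image"][v-r:v+r,u-r:u+r],None,fx=K,fy=K,interpolation=cv2.INTER_CUBIC)
    m=(I[:,:,0]<110).astype(np.uint8)   # red: wood bright, knob dark
    n,l,s,c=cv2.connectedComponentsWithStats(m);m=l==l[r*K,r*K]
    out=[]
    for y in range(0,2*r*K,4):
        x=np.nonzero(m[y])[0]
        if len(x): out.append((v-r+y/K-.5+.06,u-r+x.min()/K-.5,u-r+x.max()/K-.5))
    return np.array(out)
a=edges(S4,280,188,14,0);print(a.round(1).tolist()[-20:])
b=edges(S0,254,297,15,0);print(b.round(1).tolist())
def hull(p,c,z):
    P=np.array([proj(p,[c[0]+.021*np.cos(t),c[1]+.021*np.sin(t),zz]) for t in np.linspace(0,6.28,60) for zz in(z,z+.022)],np.float32)
    return P
for c,z in(((.4817,.0054),.111),((.485,.0054),.111),((.485,.0054),.116)):
    q=hull(S4,c,z);print(c,z,q.min(0),q.max(0))
q=hull(S0,(.46,.315),0);print(q.min(0),q.max(0))
E
```

```text
[[191.1, 272.8, 285.5], [191.6, 272.9, 285.5], [192.1, 272.9, 285.4], [192.6, 272.9, 285.4], [193.1, 273.0, 285.4], [193.6, 273.0, 285.4], [194.1, 272.9, 285.4], [194.6, 272.9, 285.4], [195.1, 272.9, 285.4], [195.6, 273.0, 285.4], [196.1, 273.0, 285.4], [196.6, 273.0, 285.4], [197.1, 273.0, 285.2], [197.6, 273.0, 285.1], [198.1, 273.0, 284.9], [198.6, 273.0, 284.6], [199.1, 273.8, 284.0], [199.6, 274.5, 283.5], [200.1, 275.2, 282.8], [200.6, 276.4, 281.2]]
[[289.6, 259.5, 260.4], [290.1, 258.6, 260.9], [290.6, 257.5, 261.0], [291.1, 256.6, 261.0], [291.6, 255.0, 261.0], [292.1, 254.2, 261.0], [292.6, 253.9, 261.0], [293.1, 253.1, 261.0], [293.6, 252.2, 261.0], [294.1, 251.1, 261.1], [294.6, 250.4, 261.2], [295.1, 248.1, 261.4], [295.6, 247.8, 261.4], [296.1, 247.8, 261.5], [296.6, 247.8, 261.8], [297.1, 247.8, 261.9], [297.6, 247.9, 262.0], [298.1, 247.9, 262.1], [298.6, 247.9, 262.1], [299.1, 247.9, 262.0], [299.6, 247.8, 261.9], [300.1, 247.9, 261.6], [300.6, 247.9, 261.5], [301.1, 248.1, 261.2], [301.6, 248.4, 260.9], [302.1, 248.8, 260.6], [302.6, 249.0, 260.2], [303.1, 249.5, 259.8], [303.6, 250.0, 259.0], [304.1, 251.0, 258.4], [304.6, 252.5, 257.1], [305.1, 253.8, 255.0]]
(0.4817, 0.0054) 0.111 [274.29498 187.12949] [288.0474  201.71252]
(0.485, 0.0054) 0.111 [273.27014 186.91476] [287.02026 201.48915]
(0.485, 0.0054) 0.116 [273.23917 185.70856] [287.0192  200.30392]
[247.3697 288.0747] [262.63055 304.9578 ]
```

Emit:
drive_tool(increments=[[[-1.8,0.7,-10],[0,0,0],0],[[-1.7,0.6,-12],[0,0,0],0],[[0,0,-4],[0,0,0],0],[[0,0,0],[0,0,0],0],[[0,0,0],[0,0,0],0]])

```text
clock: 13.92
eef_pos: [0.4802, 0.0097, 0.1133]
tool_rot: [0.999, 0.036, -0.0, -0.0]
ft_force: [0.1, 0.9, 0.3]
grip_width: 0.0119
grasp_force: 60.7
```

```bash
cat > kn.py <<'E'
from h import *
st();L=[camera("side") for _ in range(4)];S=dict(L[0],image=np.mean([s["image"] for s in L],0));pickle.dump(S,open("p5.pkl","wb"))
e=get_obs()["eef_pos"];K=8;z=e[2]-.0277
c=proj(S,[e[0],e[1],z+.011]);u,v=int(round(c[0])),int(round(c[1]));r=14
I=cv2.resize(S["image"][v-r:v+r,u-r:u+r],None,fx=K,fy=K,interpolation=cv2.INTER_CUBIC)
m=I[:,:,0]<110
for y in range(0,2*r*K,8):
    x=np.nonzero(m[y,:])[0]
    if len(x): print(round(v-r+(y+.5)/K-.5,2),round(u-r+x.min()/K-.5,2),round(u-r+x.max()/K-.5,2))
P=np.array([proj(S,[e[0]+.021*np.cos(t),e[1]+.021*np.sin(t),zz]) for t in np.linspace(0,6.28,60) for zz in(z,z+.022)])
print("model",P.min(0),P.max(0))
im=S["image"][v-30:v+30,u-30:u+30].clip(0,255).astype(np.uint8);save("kn",cv2.resize(im,(600,600),interpolation=cv2.INTER_CUBIC))
E
python3 kn.py
```

```text
t 13.92 pos [480.2   9.7 113.3] phi -85.82 z [-0.  0. -1.] q [ 0.02  0.29 -0.25  1.03  0.    3.09] F [0.1 0.9 0.3] w 11.9 g 60.7
186.56 271.75 294.38
187.56 271.62 294.38
188.56 271.75 294.38
189.56 272.0 294.38
190.56 272.75 294.38
191.56 273.25 294.38
192.56 273.5 294.38
193.56 273.38 294.38
194.56 273.38 294.38
195.56 273.38 294.38
196.56 273.38 294.38
197.56 273.25 286.0
198.56 266.5 285.88
199.56 266.5 285.88
200.56 267.0 285.88
201.56 267.62 285.88
202.56 267.38 285.88
203.56 267.12 285.88
204.56 266.5 286.12
205.56 266.5 286.62
206.56 266.5 289.88
207.56 266.5 292.25
208.56 273.38 294.38
209.56 273.12 294.38
210.56 272.88 294.38
211.56 272.38 294.38
212.56 272.12 294.38
213.56 271.88 294.38
model [274.31748797 193.8324788 ] [287.94519678 208.34212842]
```

Emit:
drive_tool(increments=[[[-0.8,-1.4,0],[0,0,0],0],[[-0.7,-1.4,0],[0,0,0],0],[[0,0,0],[0,0,0],0],[[0,0,0],[0,0,0],0]])

```text
clock: 14.45
eef_pos: [0.4788, 0.0058, 0.1134]
tool_rot: [0.999, 0.035, 0.0, -0.0]
ft_force: [-0.2, 0.5, -0.1]
grip_width: 0.0127
grasp_force: 60.7
```

```bash
python3 kn.py | sed -n '1p;13,20p;$p'
```

```text
t 14.45 pos [478.8   5.8 113.4] phi -85.96 z [ 0.  0. -1.] q [ 0.01  0.29 -0.26  1.03  0.    3.08] F [-0.2  0.5 -0.1] w 12.7 g 60.7
197.56 274.5 286.88
198.56 267.5 286.88
199.56 267.5 286.88
200.56 267.5 286.88
201.56 267.5 286.88
202.56 267.5 286.88
203.56 267.5 286.88
204.56 275.5 286.88
model [275.27162198 193.47171789] [288.88330256 207.96053106]
```

View pics/kn.png

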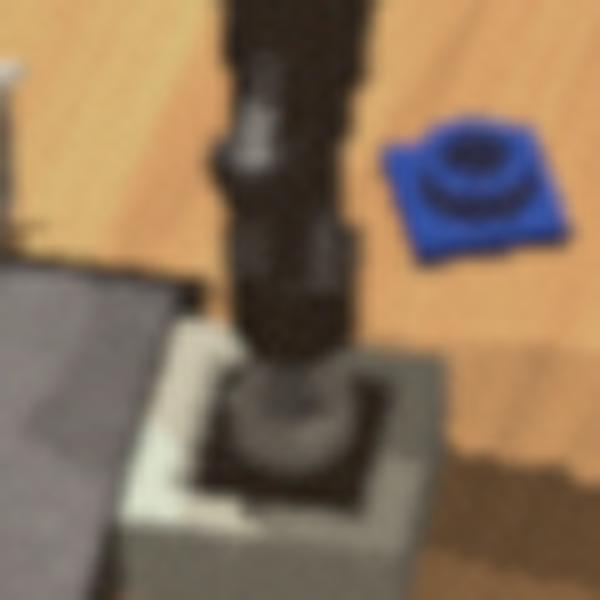

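The knob skirt (crop x 235–355, centre about 294) is above the collar and shaft, centred to within about 1 mm. I'll descend and watch the force.

Emit:
drive_tool(increments=[[[0.5,0.8,-2],[0,0,0],0],[[0,0,-2],[0,0,0],0],[[0,0,-2],[0,0,0],0],[[0,0,-2],[0,0,0],0],[[0,0,-1],[0,0,0],0],[[0,0,0],[0,0,0],0]])

```text
clock: 15.15
eef_pos: [0.4795, 0.007, 0.1044]
tool_rot: [0.999, 0.036, 0.0, -0.0]
ft_force: [0.3, 1.8, 3.7]
grip_width: 0.0125
grasp_force: 61.1
```

```bash
python3 -c "from h import *;st()"
```

```text
t 15.15 pos [479.5   7.  104.4] phi -85.92 z [ 0.     0.001 -1.   ] q [ 0.01  0.3  -0.27  1.    0.    3.08] F [0.3 1.8 3.7] w 12.5 g 61.1
```

Emit:
drive_tool(increments=[[[0,0,-1.5],[0,0,0],0],[[0,0,-1.5],[0,0,0],0],[[0,0,0],[0,0,0],0]])

```text
clock: 15.4
eef_pos: [0.4796, 0.0069, 0.1015]
tool_rot: [0.999, 0.036, 0.0, -0.0]
ft_force: [-0.8, 1.5, 6.2]
grip_width: 0.0122
grasp_force: 61.4
```

```bash
python3 -c "from h import *;st()"
```

```text
t 15.4 pos [479.6   6.9 101.5] phi -85.93 z [ 0.001  0.    -1.   ] q [ 0.01  0.3  -0.27  1.    0.    3.08] F [-0.8  1.5  6.2] w 12.2 g 61.4
```

Emit:
drive_tool(increments=[[[0,0,1],[0,0,0],0],[[0,0.6,0],[0,0,0],0],[[-0.3,0.6,0],[0,0,0],0],[[0,0,0],[0,0,0],0]])

```text
clock: 15.73
eef_pos: [0.4793, 0.0076, 0.1025]
tool_rot: [0.999, 0.035, 0.0, 0.001]
ft_force: [0.7, -1.1, 4.1]
grip_width: 0.0125
grasp_force: 61.3
```

```bash
python3 -c "from h import *;st()"
```

```text
t 15.73 pos [479.3   7.6 102.5] phi -85.95 z [ 0.001 -0.001 -1.   ] q [ 0.02  0.3  -0.27  1.   -0.    3.09] F [ 0.7 -1.1  4.1] w 12.5 g 61.3
```

Emit:
drive_tool(increments=[[[0.5,0,-0.5],[0,0,0],0],[[0.5,0,0],[0,0,0],0],[[0,0,0],[0,0,0],0]])

```text
clock: 15.98
eef_pos: [0.4797, 0.0078, 0.1017]
tool_rot: [0.999, 0.035, -0.0, 0.0]
ft_force: [-0.3, -0.7, 5.3]
grip_width: 0.0121
grasp_force: 61.3
```

Emit:
drive_tool(increments=[[[0.5,0,0],[0,0,0],0],[[0.5,0,0],[0,0,0],0],[[0,0,0],[0,0,0],0]])

```text
clock: 16.23
eef_pos: [0.4804, 0.0082, 0.1011]
tool_rot: [0.999, 0.036, -0.001, -0.0]
ft_force: [-1.0, 0.2, 0.1]
grip_width: 0.0121
grasp_force: 60.7
```

Emit:
drive_tool(increments=[[[0.5,0,0],[0,0,0],0],[[0.5,0,0],[0,0,0],0],[[0,0,0],[0,0,0],0]])

```text
clock: 16.48
eef_pos: [0.4812, 0.0082, 0.1011]
tool_rot: [0.999, 0.036, -0.001, -0.0]
ft_force: [-2.0, 1.8, -1.5]
grip_width: 0.0123
grasp_force: 60.7
```

It dropped over the shoulder: the force fell to 0 at x ≈ 480.4. I'll back off slightly in x and push on.

Emit:
drive_tool(increments=[[[-0.7,0,-1],[0,0,0],0],[[0,0,-2],[0,0,0],0],[[0,0,-2],[0,0,0],0],[[0,0,0],[0,0,0],0]])

```text
clock: 16.82
eef_pos: [0.4811, 0.0082, 0.0964]
tool_rot: [0.999, 0.036, -0.0, -0.0]
ft_force: [-1.2, 1.5, -0.8]
grip_width: 0.0125
grasp_force: 60.7
```

```bash
python3 -c "from h import *;st()"
```

```text
t 16.82 pos [481.1   8.2  96.4] phi -85.92 z [-0.  0. -1.] q [ 0.02  0.31 -0.27  0.99  0.    3.09] F [-1.2  1.5 -0.8] w 12.5 g 60.7
```

Emit:
drive_tool(increments=[[[0,0,-2],[0,0,0],0],[[0,0,-2],[0,0,0],0],[[0,0,0],[0,0,0],0],[[0,0,0],[0,0,0],0]])

```text
clock: 17.15
eef_pos: [0.4814, 0.0081, 0.093]
tool_rot: [0.999, 0.036, 0.0, -0.0]
ft_force: [-1.5, 2.7, 2.6]
grip_width: 0.0122
grasp_force: 61.2
```

Emit:
drive_tool(increments=[[[0,0,-1.5],[0,0,0],0],[[0,0,-1.5],[0,0,0],0],[[0,0,0],[0,0,0],0],[[0,0,0],[0,0,0],0]])

```text
clock: 17.48
eef_pos: [0.4815, 0.0081, 0.0902]
tool_rot: [0.999, 0.036, 0.0, -0.0]
ft_force: [-1.6, 2.0, 5.8]
grip_width: 0.0127
grasp_force: 61.5
```

Emit:
drive_tool(increments=[[[0,0,-1.5],[0,0,0],0],[[0,0,-1.5],[0,0,0],0],[[0,0,0],[0,0,0],0],[[0,0,0],[0,0,0],0]])

```text
clock: 17.82
eef_pos: [0.4817, 0.0081, 0.0876]
tool_rot: [0.999, 0.036, 0.001, -0.0]
ft_force: [-3.4, 2.1, 8.5]
grip_width: 0.0124
grasp_force: 62.0
```

```bash
python3 -c "from h import *;st()"
```

```text
t 17.82 pos [481.7   8.1  87.6] phi -85.93 z [ 0.001  0.    -1.   ] q [ 0.02  0.32 -0.29  0.96  0.    3.09] F [-3.4  2.1  8.5] w 12.4 g 62.0
```

Emit:
drive_tool(increments=[[[-0.6,0.3,-1.5],[0,0,0],0],[[0,0,-1],[0,0,0],0],[[0,0,0],[0,0,0],0],[[0,0,0],[0,0,0],0]])

```text
clock: 18.15
eef_pos: [0.4823, 0.0083, 0.0873]
tool_rot: [0.999, 0.035, 0.002, 0.0]
ft_force: [-6.6, 1.6, 20.7]
grip_width: 0.0125
grasp_force: 63.6
```

```bash
python3 -c "from h import *;st()"
```

```text
t 18.15 pos [482.3   8.3  87.3] phi -85.93 z [ 0.005 -0.    -1.   ] q [ 0.02  0.32 -0.29  0.96 -0.    3.09] F [-6.6  1.6 20.7] w 12.5 g 63.6
```

The stop is reached: the force jumped to 20.7 N at z = 87.3 mm, against a predicted 87.7 mm. One last look before handing in.

```bash
python3 kn.py | sed -n '1p'
```

```text
t 18.15 pos [482.3   8.3  87.3] phi -85.93 z [ 0.005 -0.    -1.   ] q [ 0.02  0.32 -0.29  0.96 -0.    3.09] F [-6.6  1.6 20.7] w 12.5 g 63.6
```

View pics/kn.png

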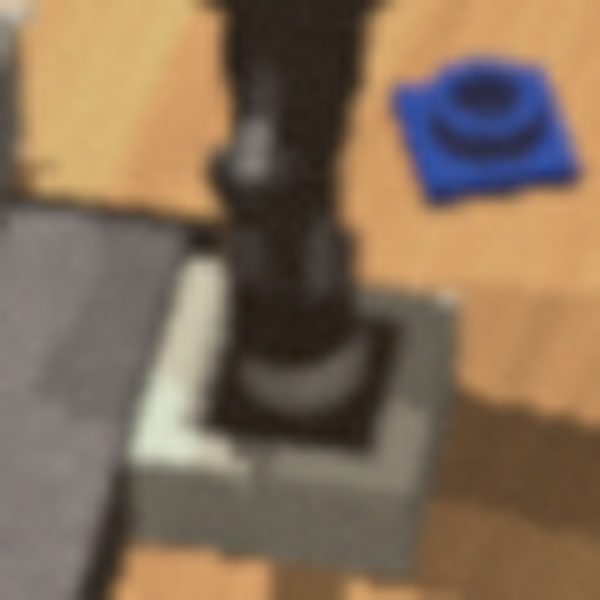

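The knob (crop x 235–355, bottom about 365) is down on the shaft just above the collar, and the bezel is still square in the pocket. I'm handing in.

```bash
python3 -c "
from h import *
print(job_done())"
```

```text
the job is handed in; nothing more can be done
None
```

The job is handed in, but the hand-in call returned no verdict: the bezel is seated square in the pocket and released, the knob is on the D-shaft with its flat matched, and it is held against the stop at about 21 N.

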